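Spin the finishing turntable and brake it on its mark

ROBOT

A 6-joint arm with a two-finger parallel gripper is mounted at the origin on the work surface. World frame = base frame: x ahead of the robot, y to its left, z up, the work surface at z = 0. Lengths are in m, angles in rad, forces in N, time in s.
With the tool pointing down it reaches from about 0.35 to 0.775 m from the base axis. Payload 7.3 kg.
Tool frame: the origin (TCP) lies between the finger pads; the fingertips stand robot.tcp_to_tips ahead of it and the grasp point (between the pads) lies 2 mm behind it (robot.tcp_to_tips is the distance from the TCP to the fingertips, in m); y points along the fingers, x is the direction in which the jaws open and shut, and the axes are right-handed (so a half turn about y gives the same grasp; the last joint's range is limited). The gripper opens to 92 mm and grips with 3 to 60 N. Pads are 19 mm wide; open, the fingers measure 130 mm over their backs; the gripper's body (75 mm by 190 mm) begins 47 mm behind the grasp point.
Start: joints at [-1.3, 0.342, 1.524, -0, 1.275, -0.146], TCP at [0.213, -0.48, 0.244] pointing down, gripper open.
Joint ranges: [-2.53, 2.53], [-0.77, 2.02], [0.04, 2.7], [-1, 4.14], [0.28, 2.66], [-3.11, 3.11]. Speed limits (rad/s): [2.57, 2.57, 3.14, 3.14, 3.14, 3.14].

INTERFACE

Orientations are given as [roll, pitch, yaw] about the fixed x, y, z axes, in that order (R = Rz(yaw) Ry(pitch) Rx(roll)).
In Python, from cell import status, read_camera, get_calibration, robot gives the robot as it stands.
- The arm moves only by the shell command python3 -m creep 'ROWS' [FORCE]. ROWS is JSON, a list of rows, each an object of numbers: "dx", "dy", "dz": the shift along the tool's x, y, z in m; "rx", "ry", "rz": the turn, a rotation vector about the tool's x, y, z in rad; "gripper": the opening, from 0 (shut) to 1 (fully open). A call has 1 to 20 rows; each row is the pose to reach, as a shift and turn from the pose commanded when the call began, along the tool's axes at that moment; what a row does not reach only later rows make up. A row lasts 1/8 s, in which the tool goes at most 62.5 mm and 10.7 degrees, less where a joint would pass 70% of its speed; a pose out of reach is approached as far as the arm can. A call with a gripper value outside its range is refused whole. The fingers move at their own pace and stop on an object; FORCE is the grip in N (left out, the last holds). Time passes only in rows, so rows that repeat a pose let the fingers close. It gives the time, the measured TCP pose, the force and the opening at its end, in the units of the state.
- status.observe(): the state, without advancing time (a new reading comes with each control period).
- read_camera(name): name is "scene" or "top"; returns (picture, depth): 480x640x3 uint8, red, green, blue; 480x640 float32, m along the optical axis (not along the pixel's ray), 0 where there is no reading.
- get_calibration(name): a dict with "fx", "fy", "cx", "cy" (pixels), "xyz" and "rotation" of the camera in the world. Camera axes: x right, y down, z forward; pixel columns grow to the right and rows downward; lengths in m; the calibration is good to about 2 mm. A picture is of the moment at which its call begins. get_calibration takes no time and is no camera call.
- robot.hand_in(): hands the job in, once; it reports no verdict.
The state is a dict: "time": time; "qpos": joint angles; "qvel": joint speeds; "joint_efforts": joint torques, N m; "tool_pos": TCP position; "tool_rot": TCP orientation; "contact_force": force on the tool from outside, world axes, zero at the start; "torque": the same for the moment, N m; "opening": finger opening in m.
Only numpy, scipy, OpenCV 4.12 (cv2) and the standard library are available. Lean on these libraries where they do the work, as an engineer would, in place of code of your own. Each camera call takes 0.05 s, during which the arm holds its last target.

TASK

Flick the wallet turntable so that it spins anticlockwise (seen from above) on its own, and let its tall peg run freely past the fixed pointer at least once. Then, on a later pass, brake it with a fingertip, kept on it until it stands still, so that the tall peg comes to rest right in front of the pointer (within 20 mm); once past the pointer the first time, the disc must not come to rest anywhere else. Grasp nothing, leave the wallet riding untouched on the disc, disturb nothing else, and finish clear of everything.

Things in the scene. Friction and masses are not known exactly. Their poses are not given: they have to be found in the camera images.
- turntable: The fixed bench turntable: a round grey foot under a wooden disc. Origin on the disc's vertical axis at table height; its x axis points from the axis to the pointer, z up. The pointer is a grey post 22 mm wide outside the rim (148 to 160 mm from the axis, up to 78 mm above the table), on an arm under the disc, with a steel cone at its top aimed inwards at the axis.
- pointer (a point): The tip of the pointer's steel cone, 130 mm from the disc's axis and 68 mm above the table. Fixed.
- disc_top (a point): Centre of the disc's top face, 46 mm above the table. The disc is wood, 260 mm diameter, 14 mm thick. Six upright steel pegs of 12 mm diameter stand on it in a circle of 115 mm radius, 60 degrees apart: five short ones, 16 mm tall (tops 62 mm above the table), and the tall one. Any peg may be pushed to flick it. The ring of bare disc top from 55 to 105 mm off the axis is free: a fingertip pressed there with 5 N stops a slow disc in 0.1 s.
- disc (a joint): Turn of the free-running disc, rad, unlimited, growing anticlockwise seen from above; 0, 6.28, 12.57 ... = tall peg right in front of the pointer. Starts between -5.2 and -1.1. About 1.4 kg, inertia 0.012 kg m2 (they vary), bearing of little friction: flicked to 3 rad/s it turns about 20 s, losing each second about a tenth of its speed plus 0.05 rad/s.
- tall_peg (a point): The top centre of the tall peg: 12 mm diameter, 45 mm tall, standing on the disc 115 mm from its axis; this point is 91 mm above the table and goes round with the disc. A finger put in its way makes it bounce back; a fingertip pressed on the disc brakes it smoothly.
- wallet: A dark green leather wallet with plum edges, 80 x 62 x 22 mm, 90 g, lying loose on the disc's middle and riding round with it; its top is 68 mm above the table. Origin at the centre of its underside. Not to be touched.
- awl: Bystander lying beside the disc: an awl with a short wooden handle, 22 mm high, 120 mm long, origin under its middle.
- dye_jar: Bystander beside the disc: a closed amber jar, 52 mm diameter, 55 mm tall, origin under its centre.
- squeeze_bottle: Bystander: white plastic bottle with a nozzle, 66 mm diameter, 200 mm tall, origin under its centre.
- stack_a: Bystander: pile of four dark green wallets, 190 x 100 x 88 mm, origin under its centre.
- stack_b: Bystander: pile of two dark green wallets, 190 x 100 x 44 mm, origin under its centre.
- weight: Bystander: steel weight, a plain cylinder 56 mm diameter, 40 mm tall, origin under its centre.
- folder: Bystander: flat white creasing tool, 130 x 24 x 5 mm, lying flat, origin under its centre.

How it is judged:
By the outcome, as a careful person would: the job done as asked, in the order asked, and still so for the second after the job is handed in, with the robot touching nothing.
It also fails if it takes over 54 s, if anything falls off the work surface, if the arm or the gripper's body presses on something with over 40 N, if the wrist force passes 120 N, or if a joint passes its speed limit or range.

## Working session

There is one attempt and no reset: what is moved stays moved. The work goes in short steps, Python scripts to look and compute and a shell command to move; the robot and the scene stay as the last step left them, time stands still between calls to the robot, and variables do not carry over. Pictures are saved under pics/ and viewed, and the job is handed in when it is done.

```bash
ls; mkdir -p pics; python3 - <<'E'
from cell import status, read_camera, get_calibration, robot
import cv2
print(status.observe()); print(robot.tcp_to_tips)
for n in("scene","top"):
    p,d=read_camera(n); print(n,get_calibration(n)); cv2.imwrite(f"pics/{n}0.png",p[:,:,::-1])
E
```

```text
pics
{'time': 0.0, 'qpos': array([-1.29995478e+00,  3.42717539e-01,  1.52498626e+00,  4.44449502e-06,
        1.27541634e+00, -1.46013496e-01]), 'qvel': array([-0.00172241, -0.00011357,  0.00074448,  0.00011801,  0.00116751,
       -0.00081983]), 'joint_efforts': array([ 9.98138858e-04, -4.31250143e+01, -2.44216973e+01,  7.18521327e-02,
        5.60707622e-02, -1.23566715e-04]), 'tool_pos': array([ 0.21247981, -0.47967278,  0.24305838]), 'tool_rot': array([-1.57056988e+00,  1.51061087e-03, -1.15394241e+00]), 'contact_force': array([ 0.12475893,  0.3945032 , -0.33299882]), 'torque': array([ 0.01790241, -0.02188114,  0.02752616]), 'opening': 0.0917771114235909}
0.017
scene {'fx': 483.808739105449, 'fy': 483.808739105449, 'cx': 328.1186949293594, 'cy': 236.97687377560842, 'xyz': array([ 1.22250771, -0.41401985,  0.82928879]), 'rotation': array([-2.30584406,  0.01288813,  1.05927483])}
top {'fx': 446.9038570168977, 'fy': 446.9038570168977, 'cx': 316.7811190997257, 'cy': 230.52344012017812, 'xyz': array([ 0.29663002, -0.01008084,  1.24689386]), 'rotation': array([-2.93215805e+00,  1.63287002e-03, -1.55194940e+00])}
```

View pics/scene0.png

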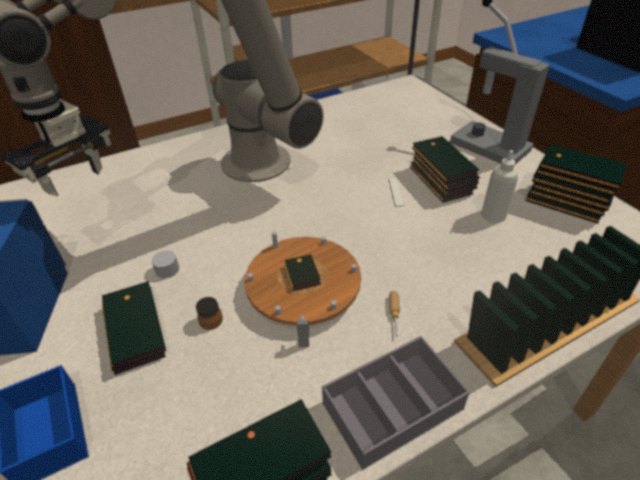

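View pics/top0.png

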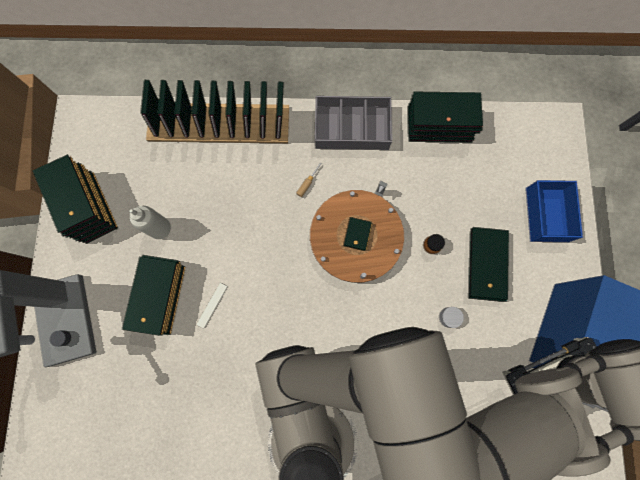

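The scene picture shows the disc at about (302,280), the tall peg at (275,238), and the pointer at (303,328). In the top picture the disc is at (358,236), the pointer at (381,187) and the jar at (434,244). Next I'll measure these.

```bash
cat > h.py <<'E'
import numpy as np, cv2
from scipy.spatial.transform import Rotation as R
from cell import status, read_camera, get_calibration, robot
def cloud(n,pd=None):
    p,d=pd or read_camera(n); c=get_calibration(n)
    v,u=np.mgrid[0:480,0:640]
    P=np.stack([(u-c['cx'])/c['fx']*d,(v-c['cy'])/c['fy']*d,d],-1)
    W=P@R.from_euler('xyz',c['rotation']).as_matrix().T+c['xyz']
    return p,d,W
def proj(n,X):
    c=get_calibration(n); q=(np.atleast_2d(X)-c['xyz'])@R.from_euler('xyz',c['rotation']).as_matrix()
    return np.c_[q[:,0]/q[:,2]*c['fx']+c['cx'],q[:,1]/q[:,2]*c['fy']+c['cy']]
E
python3 - <<'E'
from h import *
for n,(u0,u1,v0,v1) in (("top",(300,420,180,295)),("scene",(235,375,225,350))):
    p,d,W=cloud(n)
    hsv=cv2.cvtColor(p,cv2.COLOR_RGB2HSV)
    m=np.zeros((480,640),bool); m[v0:v1,u0:u1]=1
    tab=W[(d>0)&~m]; 
    wood=m&(hsv[...,1]>90)&(hsv[...,0]<20)&(hsv[...,2]>70)&(d>0)&(abs(W[...,2]-.046)<.008)
    Z=W[wood]; print(n,'woodz',np.median(Z[:,2]),wood.sum())
    cnt,_=cv2.findContours(wood.astype(np.uint8),cv2.RETR_EXTERNAL,cv2.CHAIN_APPROX_NONE)
    k=max(cnt,key=len).reshape(-1,2); h=W[k[:,1],k[:,0]][:,:2]
    from scipy.optimize import least_squares
    s=least_squares(lambda a:np.hypot(*(h-a[:2]).T)-a[2],[.5,-.1,.13],loss='soft_l1',f_scale=.002); c=s.x;print('circle',c)
    r=np.hypot(W[...,0]-c[0],W[...,1]-c[1])
    hi=m&(d>0)&(W[...,2]>.052)&(r>.09)&(r<.175)&(W[...,2]<.1)
    N,L=cv2.connectedComponents(hi.astype(np.uint8),connectivity=8)
    for i in range(1,N):
        q=W[L==i]; vv,uu=np.nonzero(L==i)
        if len(q)>2:
            a=q.mean(0); print(len(q),uu.mean().round(),vv.mean().round(),a.round(4),'zmax',q[:,2].max().round(4),'r',np.hypot(*(a[:2]-c[:2])).round(4),'ang',np.degrees(np.arctan2(*(a[:2]-c[:2])[::-1])).round(1))
    big=cv2.resize(p[v0-40:v1+40,u0-60:u1+60],None,fx=3,fy=3,interpolation=cv2.INTER_CUBIC)
    cv2.imwrite(f'pics/{n}_z.png',big[:600,:800,::-1])
# other objects heights via top
p,d,W=cloud("top")
for nm,(u,v) in dict(jar=(434,243),weight=(452,317),stackr=(488,263),awl=(305,187),box=(353,120)).items(): print(nm,W[v,u].round(3))
E
```

```text
top woodz 0.04628568168393099 5918
circle [ 0.54196489 -0.11229617  0.1275851 ]
64 382.0 185.0 [ 0.6755 -0.1788  0.0749] zmax 0.0827 r 0.1492 ang -26.5
18 351.0 193.0 [ 0.6561 -0.0971  0.0595] zmax 0.064 r 0.1152 ang 7.6
19 390.0 210.0 [ 0.611  -0.2028  0.0604] zmax 0.0672 r 0.1138 ang -52.7
17 318.0 217.0 [ 0.5868 -0.0055  0.0613] zmax 0.0669 r 0.1158 ang 67.2
18 396.0 251.0 [ 0.4969 -0.2168  0.0618] zmax 0.0662 r 0.1138 ang -113.3
17 322.0 258.0 [ 0.4726 -0.0201  0.0617] zmax 0.0664 r 0.1154 ang 126.9
25 362.0 275.0 [ 0.4268 -0.1247  0.0826] zmax 0.0967 r 0.1158 ang -173.9
scene woodz 0.04616573182839745 6691
circle [ 0.54460989 -0.11010825  0.12688995]
77 275.0 238.0 [ 0.4315 -0.1236  0.0751] zmax 0.0928 r 0.1139 ang -173.2
30 324.0 239.0 [ 0.4759 -0.0172  0.0591] zmax 0.065 r 0.1156 ang 126.5
30 354.0 267.0 [ 0.5893 -0.004   0.0595] zmax 0.0644 r 0.1151 ang 67.2
33 250.0 276.0 [ 0.4998 -0.2149  0.0591] zmax 0.0645 r 0.114 ang -113.2
37 334.0 303.0 [ 0.658  -0.0955  0.06  ] zmax 0.0647 r 0.1143 ang 7.3
36 278.0 308.0 [ 0.6136 -0.2013  0.0604] zmax 0.0651 r 0.1144 ang -52.9
158 302.0 324.0 [ 0.6817 -0.179   0.0698] zmax 0.0808 r 0.1534 ang -26.7
jar [ 0.521 -0.321  0.056]
weight [ 0.325 -0.367  0.038]
stackr [ 0.471 -0.468  0.046]
awl [0.684 0.033 0.02 ]
box [ 0.9   -0.105  0.007]
```

View pics/top_z.png

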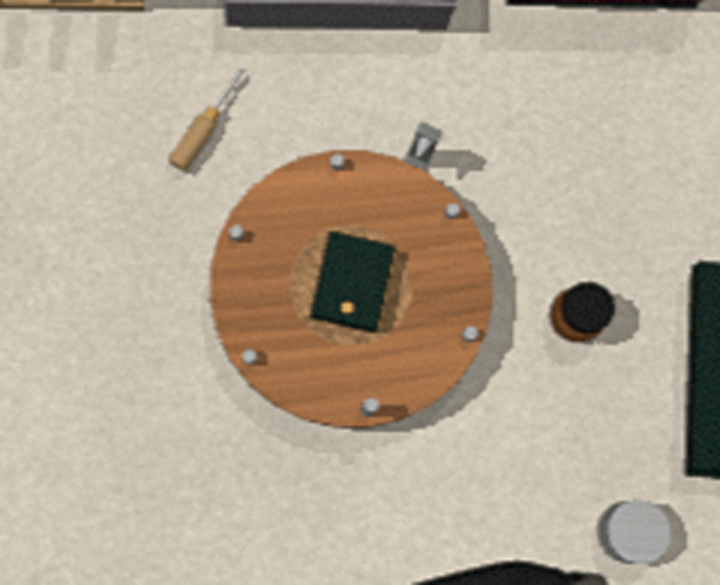

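View pics/scene_z.png

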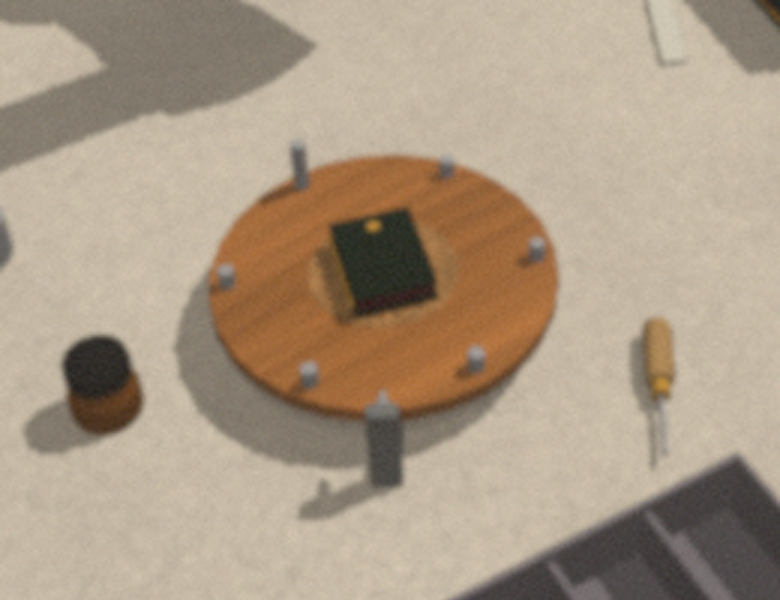

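```bash
python3 -m creep '[{"dx":-0.03,"dz":0.035,"gripper":0},{"dx":-0.07,"dz":0.085,"gripper":0},{"dx":-0.11,"dz":0.135,"gripper":0},{"dx":-0.15,"dz":0.185,"gripper":0},{"dx":-0.19,"dz":0.235,"gripper":0},{"dx":-0.23,"dz":0.28,"dy":0.03,"gripper":0},{"dx":-0.26,"dz":0.32,"dy":0.06,"gripper":0},{"dx":-0.279,"dz":0.339,"dy":0.09,"gripper":0},{"dx":-0.279,"dz":0.339,"dy":0.09,"gripper":0},{"dx":-0.279,"dz":0.339,"dy":0.09,"gripper":0},{"dx":-0.279,"dz":0.339,"dy":0.09,"gripper":0}]' 10
python3 - <<'E'
from h import *
s=status.observe(); print(s)
p,d,W=cloud('scene'); cv2.imwrite('pics/s1.png',p[...,::-1])
T=R.from_euler('xyz',s['tool_rot']).as_matrix(); print(T.round(3)); print('to start', T.T@(np.array([.4103,-.0878,.091])-s['tool_pos']))
E
```

```text
{'time': 0.25, 'qpos': array([-1.29998100e+00,  3.42335006e-01,  1.52451708e+00, -1.56461309e-05,
        1.27539954e+00, -1.45993755e-01]), 'qvel': array([-0.00114575, -0.0016548 , -0.00227719, -0.00232018, -0.000447  ,
       -0.00020765]), 'joint_efforts': array([ 1.46646184e-04, -4.30854785e+01, -2.44084722e+01,  7.17819063e-02,
        5.31212229e-02, -7.62278364e-05]), 'tool_pos': array([ 0.21251822, -0.47988363,  0.24342076]), 'tool_rot': array([-1.57071527e+00,  6.54138957e-04, -1.15398266e+00]), 'contact_force': array([-0.00427138,  0.03806319,  0.68469033]), 'torque': array([0.02287914, 0.0058414 , 0.04688821]), 'opening': 0.0919137227931361}
[[ 0.405 -0.     0.914]
 [-0.914  0.001  0.405]
 [-0.001 -1.     0.   ]]
to start [-0.27834331  0.15263039  0.3395707 ]invalid input at $[0]: expected keys dx, dy, dz, rx, ry, rz, gripper
```

View pics/s1.png

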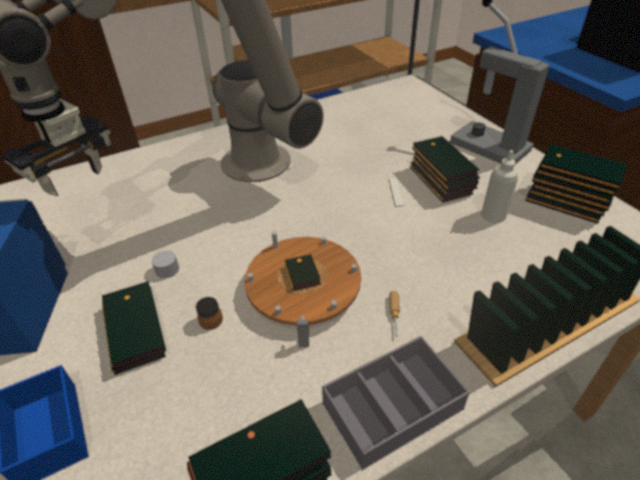

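All seven keys are required, and nothing moved. I'll resend with full rows.

```bash
python3 -m creep '[{"dx":-0.03,"dy":0,"dz":0.035,"rx":0,"ry":0,"rz":0,"gripper":0},{"dx":-0.07,"dy":0,"dz":0.085,"rx":0,"ry":0,"rz":0,"gripper":0},{"dx":-0.11,"dy":0,"dz":0.135,"rx":0,"ry":0,"rz":0,"gripper":0},{"dx":-0.15,"dy":0,"dz":0.185,"rx":0,"ry":0,"rz":0,"gripper":0},{"dx":-0.19,"dy":0,"dz":0.235,"rx":0,"ry":0,"rz":0,"gripper":0},{"dx":-0.23,"dy":0.03,"dz":0.28,"rx":0,"ry":0,"rz":0,"gripper":0},{"dx":-0.26,"dy":0.06,"dz":0.32,"rx":0,"ry":0,"rz":0,"gripper":0},{"dx":-0.279,"dy":0.08,"dz":0.339,"rx":0,"ry":0,"rz":0,"gripper":0},{"dx":-0.279,"dy":0.09,"dz":0.339,"rx":0,"ry":0,"rz":0,"gripper":0},{"dx":-0.279,"dy":0.09,"dz":0.339,"rx":0,"ry":0,"rz":0,"gripper":0},{"dx":-0.279,"dy":0.09,"dz":0.339,"rx":0,"ry":0,"rz":0,"gripper":0}]' 10
python3 - <<'E'
from h import *
s=status.observe()
p,d,W=cloud('scene'); cv2.imwrite('pics/s2.png',p[...,::-1])
T=R.from_euler('xyz',s['tool_rot']).as_matrix(); print(s['time'],s['tool_pos'],s['opening'],T.round(3)); print('to start', T.T@(np.array([.4103,-.0878,.091])-s['tool_pos']))
E
```

```text
time: 1.68
tool_pos: [0.4098, -0.0888, 0.1544]
tool_rot: [-1.57, -0.001, -1.155]
contact_force: [-0.4, 0.8, 0.4]
opening: 0.0001
1.675 [ 0.40981393 -0.088837    0.15439672] 0.00012608962340648802 [[ 0.403  0.001  0.915]
 [-0.915 -0.001  0.403]
 [ 0.001 -1.     0.001]]
to start [-0.00083105  0.06339641  0.00081266]
```

View pics/s2.png

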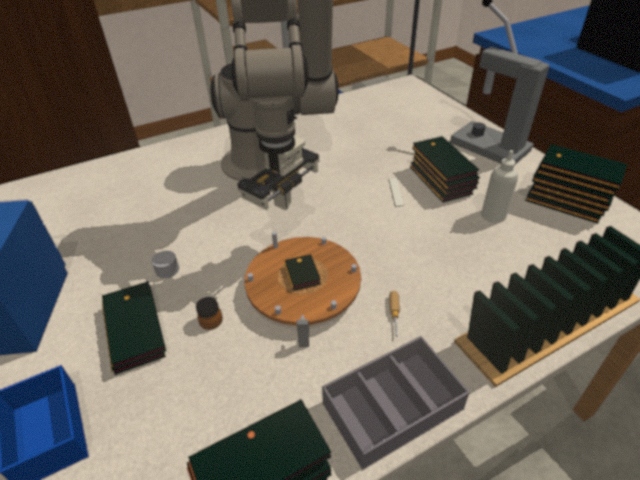

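The arm is in place above and behind the tall peg, with the fingertips near (283,200), the peg at (275,238) and the disc still in view. Next I'll descend.

```bash
python3 -m creep '[{"dx":0,"dy":0.03,"dz":0,"rx":0,"ry":0,"rz":0,"gripper":0},{"dx":0,"dy":0.05,"dz":0,"rx":0,"ry":0,"rz":0,"gripper":0},{"dx":0,"dy":0.063,"dz":0,"rx":0,"ry":0,"rz":0,"gripper":0},{"dx":0,"dy":0.063,"dz":0,"rx":0,"ry":0,"rz":0,"gripper":0},{"dx":0,"dy":0.063,"dz":0,"rx":0,"ry":0,"rz":0,"gripper":0}]'
python3 - <<'E'
from h import *
p,d,W=cloud('scene'); z=p[120:340,180:400]
cv2.imwrite('pics/s3.png',cv2.resize(z,None,fx=2.7,fy=2.7)[...,::-1])
E
```

```text
time: 2.35
tool_pos: [0.4101, -0.0881, 0.0914]
tool_rot: [-1.57, -0.001, -1.154]
contact_force: [0.4, -0.2, -0.1]
opening: 0.0007
```

View pics/s3.png

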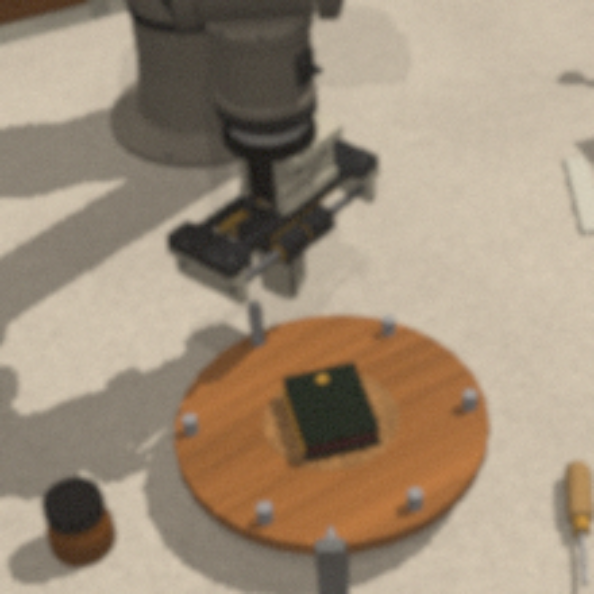

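```bash
python3 -m creep '[{"dx":0.006,"dy":0,"dz":0,"rx":0,"ry":0,"rz":0,"gripper":0},{"dx":0.018,"dy":0,"dz":0,"rx":0,"ry":0,"rz":0,"gripper":0},{"dx":0.038,"dy":0,"dz":0,"rx":0,"ry":0,"rz":0,"gripper":0},{"dx":0.066,"dy":0,"dz":0,"rx":0,"ry":0,"rz":0,"gripper":0},{"dx":0.094,"dy":0,"dz":0,"rx":0,"ry":0,"rz":0,"gripper":0},{"dx":0.094,"dy":-0.02,"dz":0,"rx":0,"ry":0,"rz":0,"gripper":0},{"dx":0.094,"dy":-0.05,"dz":0,"rx":0,"ry":0,"rz":0,"gripper":0}]'
cat >> h.py <<'E'
C=np.array([.5433,-.1112]); PA=np.radians(-26.6)
def tall(save=None):
    s=status.observe(); t=s['time']; p,d,W=cloud('scene')
    dd=W[...,:2]-C; r=np.hypot(dd[...,0],dd[...,1])
    m=(d>0)&(W[...,2]>.068)&(W[...,2]<.098)&(r>.1)&(r<.128)
    # radial cone tip/post excluded by r; count
    q=W[m]; a=q[:,:2].mean(0)-C if len(q) else np.array([np.nan]*2)
    th=np.arctan2(a[1],a[0])-PA; th=(th+np.pi)%(2*np.pi)-np.pi
    sp=q[:,:2].std(0).max()*1e3 if len(q) else 0
    if save: cv2.imwrite(save,p[...,::-1])
    print(f't {t:.3f} n {len(q)} spread {sp:.1f}mm r {np.hypot(*a):.3f} joint(mod) {th:.3f}')
    return t,th
E
python3 - <<'E'
from h import *
a=[tall() for _ in range(3)]; tall('pics/s4.png'); print(status.observe()['time'],[(a[i+1][1]-a[i][1])/(a[i+1][0]-a[i][0]) for i in range(2)])
E
```

```text
time: 3.28
tool_pos: [0.4477, -0.1752, 0.1406]
tool_rot: [-1.572, 0.001, -1.155]
contact_force: [-0.2, -0.0, 0.4]
opening: 0.0007
t 3.275 n 60 spread 3.5mm r 0.113 joint(mod) -1.308
t 3.325 n 61 spread 3.2mm r 0.113 joint(mod) -1.201
t 3.375 n 61 spread 3.3mm r 0.113 joint(mod) -1.095
t 3.425 n 61 spread 3.2mm r 0.113 joint(mod) -0.990
3.475 [np.float64(2.157175485203357), np.float64(2.1148292801472466)]
```

View pics/s4.png

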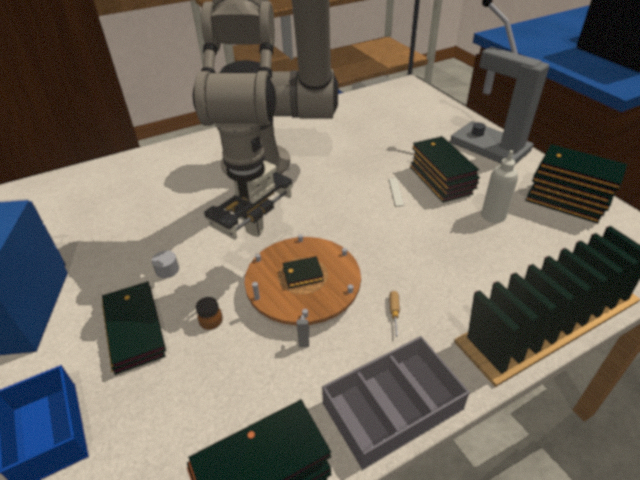

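The disc is turning freely at 2.1 rad/s anticlockwise, with the tall peg at (255,290) heading for the pointer. I expect to brake on the second pass, at roughly t≈8 and 1.1 rad/s. The fingertip now goes over the bare ring at r≈80 mm.

```bash
python3 -m creep '[{"dx":-0.01,"dy":0,"dz":0.015,"rx":0,"ry":0,"rz":0,"gripper":0},{"dx":-0.02,"dy":0.005,"dz":0.033,"rx":0,"ry":0,"rz":0,"gripper":0},{"dx":-0.02,"dy":0.03,"dz":0.033,"rx":0,"ry":0,"rz":0,"gripper":0},{"dx":-0.02,"dy":0.055,"dz":0.033,"rx":0,"ry":0,"rz":0,"gripper":0},{"dx":-0.02,"dy":0.07,"dz":0.033,"rx":0,"ry":0,"rz":0,"gripper":0},{"dx":-0.02,"dy":0.07,"dz":0.033,"rx":0,"ry":0,"rz":0,"gripper":0}]'
python3 - <<'E'
from h import *
tall(); tall('pics/s5.png')
s=status.observe();print(s['time'],s['tool_pos'],s['tool_pos'][2]-.017, np.hypot(*(s['tool_pos'][:2]-C)))
E
```

```text
time: 4.22
tool_pos: [0.469, -0.1419, 0.0694]
tool_rot: [-1.573, 0.002, -1.154]
contact_force: [-0.1, -0.6, 0.3]
opening: 0.0006
t 4.225 n 59 spread 3.0mm r 0.117 joint(mod) 0.555
t 4.275 n 55 spread 3.2mm r 0.117 joint(mod) 0.647
4.325 [ 0.46999701 -0.14232544  0.07094055] 0.05394054828732847 0.07963744158598311
```

View pics/s5.png

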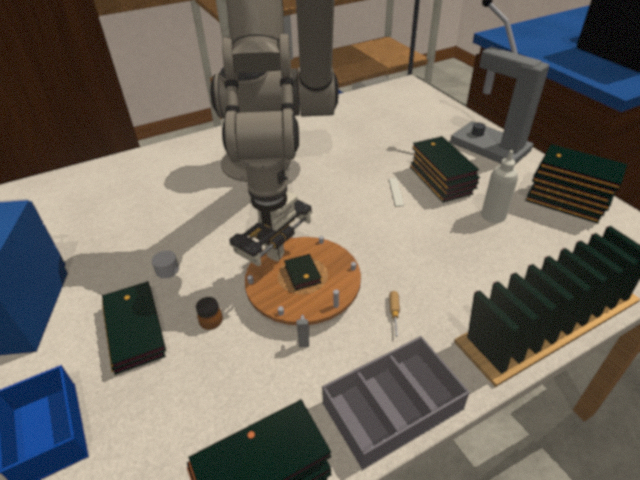

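The peg passed the pointer freely and is now at (337,298), joint about 0.65. The fingertip hovers at 54 mm over the ring. I'll wait, then measure again.

```bash
python3 -m creep '[{"dx":0,"dy":0.001,"dz":0,"rx":0,"ry":0,"rz":0,"gripper":0},{"dx":0,"dy":0.001,"dz":0,"rx":0,"ry":0,"rz":0,"gripper":0},{"dx":0,"dy":0.001,"dz":0,"rx":0,"ry":0,"rz":0,"gripper":0},{"dx":0,"dy":0.001,"dz":0,"rx":0,"ry":0,"rz":0,"gripper":0},{"dx":0,"dy":0.001,"dz":0,"rx":0,"ry":0,"rz":0,"gripper":0},{"dx":0,"dy":0.001,"dz":0,"rx":0,"ry":0,"rz":0,"gripper":0},{"dx":0,"dy":0.001,"dz":0,"rx":0,"ry":0,"rz":0,"gripper":0},{"dx":0,"dy":0.001,"dz":0,"rx":0,"ry":0,"rz":0,"gripper":0},{"dx":0,"dy":0.001,"dz":0,"rx":0,"ry":0,"rz":0,"gripper":0},{"dx":0,"dy":0.001,"dz":0,"rx":0,"ry":0,"rz":0,"gripper":0},{"dx":0,"dy":0.001,"dz":0,"rx":0,"ry":0,"rz":0,"gripper":0},{"dx":0,"dy":0.001,"dz":0,"rx":0,"ry":0,"rz":0,"gripper":0}]'
python3 - <<'E'
from h import *
tall(); s=status.observe();print(s['time'],s['tool_pos'][2]-.017)
E
```

```text
time: 5.82
tool_pos: [0.4697, -0.142, 0.0697]
tool_rot: [-1.571, -0.0, -1.154]
contact_force: [0.2, 0.8, 0.0]
opening: 0.0005
t 5.825 n 28 spread 2.9mm r 0.113 joint(mod) -3.055
5.875 0.05271003021330084
```

```bash
python3 -m creep '[{"dx":0,"dy":0,"dz":0,"rx":0,"ry":0,"rz":0,"gripper":0},{"dx":0,"dy":0,"dz":0,"rx":0,"ry":0,"rz":0,"gripper":0},{"dx":0,"dy":0,"dz":0,"rx":0,"ry":0,"rz":0,"gripper":0},{"dx":0,"dy":0,"dz":0,"rx":0,"ry":0,"rz":0,"gripper":0},{"dx":0,"dy":0,"dz":0,"rx":0,"ry":0,"rz":0,"gripper":0},{"dx":0,"dy":0,"dz":0,"rx":0,"ry":0,"rz":0,"gripper":0},{"dx":0,"dy":0,"dz":0,"rx":0,"ry":0,"rz":0,"gripper":0},{"dx":0,"dy":0.001,"dz":0,"rx":0,"ry":0,"rz":0,"gripper":0},{"dx":0,"dy":0.002,"dz":0,"rx":0,"ry":0,"rz":0,"gripper":0},{"dx":0,"dy":0.003,"dz":0,"rx":0,"ry":0,"rz":0,"gripper":0}]'
python3 - <<'E'
from h import *
tall(); tall();s=status.observe();print(s['time'],s['tool_pos'][2]-.017)
E
```

```text
time: 7.12
tool_pos: [0.4697, -0.142, 0.0666]
tool_rot: [-1.571, -0.0, -1.154]
contact_force: [0.1, -0.3, 0.1]
opening: 0.0005
t 7.125 n 56 spread 3.2mm r 0.113 joint(mod) -1.157
t 7.175 n 61 spread 3.3mm r 0.113 joint(mod) -1.096
7.225 0.04957892785031387
```

```bash
python3 -m creep '[{"dx":0,"dy":0,"dz":0,"rx":0,"ry":0,"rz":0,"gripper":0},{"dx":0,"dy":0,"dz":0,"rx":0,"ry":0,"rz":0,"gripper":0},{"dx":0,"dy":0.001,"dz":0,"rx":0,"ry":0,"rz":0,"gripper":0},{"dx":0,"dy":0.0015,"dz":0,"rx":0,"ry":0,"rz":0,"gripper":0}]'
python3 - <<'E'
from h import *
tall();s=status.observe();print(s['time'],s['tool_pos'][2]-.017,s['contact_force'])
E
```

```text
time: 7.72
tool_pos: [0.4697, -0.142, 0.0652]
tool_rot: [-1.571, -0.0, -1.154]
contact_force: [-0.9, 0.2, -0.0]
opening: 0.0002
t 7.725 n 64 spread 3.2mm r 0.115 joint(mod) -0.400
7.775 0.048089131004744504 [-0.27204392  0.26684033  1.1014858 ]
```

```bash
python3 -m creep '[{"dx":0,"dy":0.0015,"dz":0,"rx":0,"ry":0,"rz":0,"gripper":0}]'
```

```text
time: 7.9
tool_pos: [0.4698, -0.1421, 0.0637]
tool_rot: [-1.571, -0.0, -1.154]
contact_force: [0.3, 0.8, -0.3]
opening: 0.0003
```

```bash
python3 -m creep '[{"dx":0,"dy":0.002,"dz":0,"rx":0,"ry":0,"rz":0,"gripper":0}]'
```

```text
time: 8.02
tool_pos: [0.4703, -0.143, 0.0631]
tool_rot: [-1.57, -0.003, -1.153]
contact_force: [-8.2, -2.7, 27.1]
opening: 0.0006
```

```bash
python3 - <<'E'
from h import *
tall();tall();tall('pics/s6.png');s=status.observe();print(s['time'],s['tool_pos'][2]-.017,s['contact_force'])
E
```

```text
t 8.025 n 64 spread 3.2mm r 0.115 joint(mod) -0.138
t 8.075 n 63 spread 3.1mm r 0.116 joint(mod) -0.137
t 8.125 n 61 spread 3.1mm r 0.116 joint(mod) -0.141
8.175 0.04617442542209857 [-4.50528892 -1.32228256 14.98573346]
```

View pics/s6.png

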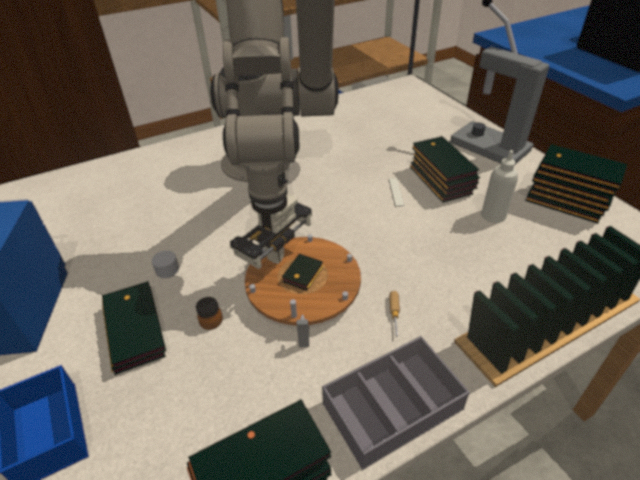

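The disc is stopped with the tall peg at (293,308), about 0.14 rad (16 mm) short of the pointer. That is within 20 mm but tight, so I'll measure it precisely with the finger still pressed.

```bash
python3 - <<'E'
from h import *
for n in("scene","top"):
    p,d,W=cloud(n)
    c0=C if n=='scene' else np.array([.5427,-.1118])
    dd=W[...,:2]-c0; r=np.hypot(dd[...,0],dd[...,1]); 
    hi=(d>0)&(W[...,2]>.053)&(W[...,2]<.1)&(r>.1)&(r<.17)
    N,L=cv2.connectedComponents(hi.astype(np.uint8),connectivity=8)
    for i in range(1,N):
        q=W[L==i]
        if len(q)>8:
            if q[:,2].max()>.066: q=q[q[:,2]>.06]
            a=q[:,:2].mean(0)-c0; print(n,len(q),'zmax',q[:,2].max().round(3),'r',np.hypot(*a).round(4),'ang',np.degrees(np.arctan2(a[1],a[0])).round(2))
    cv2.imwrite(f'pics/{n}_7.png',cv2.resize(p[165:345,210:430],None,fx=3.3,fy=3.3,interpolation=cv2.INTER_CUBIC)[...,::-1])
print(status.observe()['contact_force'],status.observe()['time'])
E
```

```text
scene 26 zmax 0.064 r 0.1157 ang 143.04
scene 13 zmax 0.064 r 0.113 ang -156.54
scene 29 zmax 0.065 r 0.1171 ang 83.6
scene 33 zmax 0.064 r 0.1128 ang -95.55
scene 32 zmax 0.065 r 0.1163 ang 24.65
scene 80 zmax 0.093 r 0.1158 ang -34.75
scene 130 zmax 0.081 r 0.1534 ang -26.15
top 63 zmax 0.082 r 0.1488 ang -26.7
top 18 zmax 0.066 r 0.1143 ang 24.59
top 28 zmax 0.097 r 0.1126 ang -36.05
top 13 zmax 0.067 r 0.1154 ang 84.13
top 14 zmax 0.064 r 0.1154 ang 144.3
[-2.91765511 -0.59926171 16.22848905] 8.275
```

View pics/top_7.png

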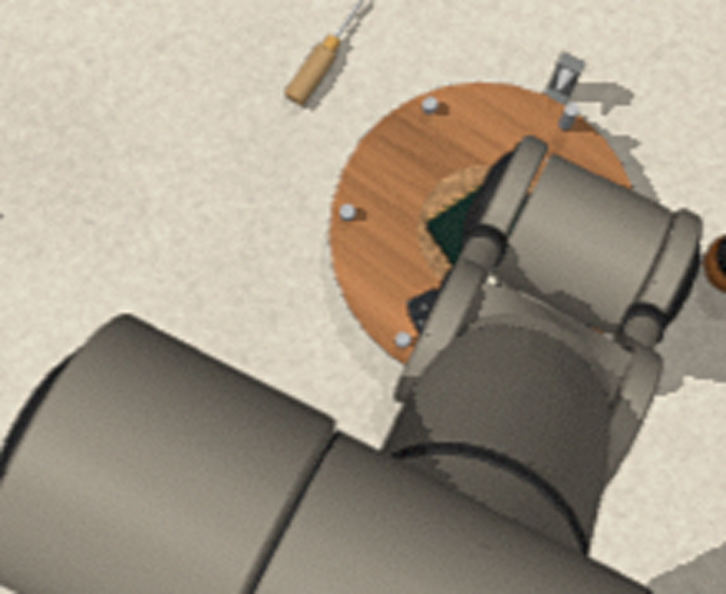

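All the pegs together put the tall peg about 9.3° (18.7 mm) short of the pointer, which is nearly at the limit. The fingertip is still pressing, so I'll creep the disc forward under it to finish the stop in front of the pointer.

```bash
python3 -m creep '[{"dx":0.003,"dy":0,"dz":0,"rx":0,"ry":0,"rz":0,"gripper":0},{"dx":0.007,"dy":0,"dz":0,"rx":0,"ry":0,"rz":0,"gripper":0},{"dx":0.011,"dy":0,"dz":0,"rx":0,"ry":0,"rz":0,"gripper":0},{"dx":0.013,"dy":0,"dz":0,"rx":0,"ry":0,"rz":0,"gripper":0},{"dx":0.013,"dy":0,"dz":0,"rx":0,"ry":0,"rz":0,"gripper":0}]'
cat > m.py <<'E'
from h import *
import sys
for n in("scene","top"):
    p,d,W=cloud(n)
    c0=C if n=='scene' else np.array([.5427,-.1118])
    dd=W[...,:2]-c0; r=np.hypot(dd[...,0],dd[...,1]); 
    hi=(d>0)&(W[...,2]>.053)&(W[...,2]<.1)&(r>.1)&(r<.127)
    N,L=cv2.connectedComponents(hi.astype(np.uint8),connectivity=8)
    o=[]
    for i in range(1,N):
        q=W[L==i]
        if len(q)>8:
            a=q[:,:2].mean(0)-c0; o.append((round(float(np.degrees(np.arctan2(a[1],a[0]))),2),len(q)))
    print(n,o,'lattice',np.mean([(x[0]+26.6+30)%60-30 for x in o]))
    cv2.imwrite(f'pics/{n}_{sys.argv[1]}.png',p[...,::-1])
s=status.observe(); print(s['contact_force'],s['time'],s['tool_pos'])
E
python3 m.py 8
```

```text
time: 8.9
tool_pos: [0.4767, -0.1546, 0.0632]
tool_rot: [-1.568, -0.003, -1.154]
contact_force: [1.0, 0.9, 11.5]
opening: 0.0005
scene [(152.51, 26), (93.7, 27), (-147.17, 10), (34.53, 35), (-85.52, 32), (-24.98, 92)] lattice 0.4450000000000009
top [(-26.05, 34), (34.18, 16), (94.39, 16), (152.97, 10)] lattice 0.47250000000000103
[ 1.78651146  1.30047245 10.16362372] 9.0 [ 0.47667781 -0.15453825  0.06320697]
```

View pics/scene_8.png

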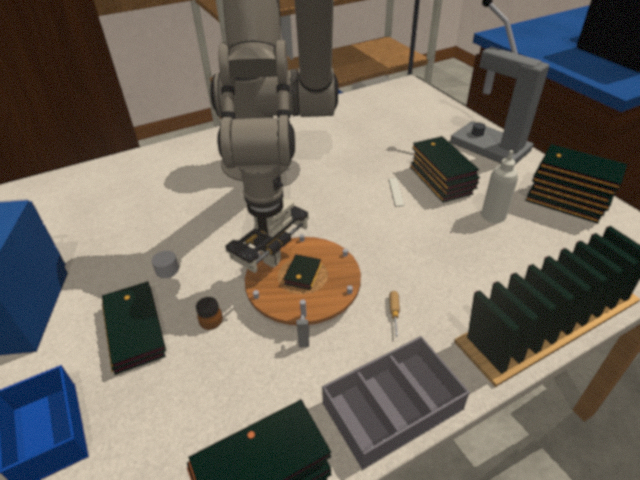

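The tall peg is now at (303,308), directly in front of the pointer and within about 1 mm. I'll hold briefly, then lift straight up.

```bash
python3 -m creep '[{"dx":0,"dy":0,"dz":0,"rx":0,"ry":0,"rz":0,"gripper":0},{"dx":0,"dy":0,"dz":0,"rx":0,"ry":0,"rz":0,"gripper":0},{"dx":0,"dy":0,"dz":0,"rx":0,"ry":0,"rz":0,"gripper":0},{"dx":0,"dy":0,"dz":0,"rx":0,"ry":0,"rz":0,"gripper":0},{"dx":0,"dy":0,"dz":0,"rx":0,"ry":0,"rz":0,"gripper":0},{"dx":0,"dy":-0.006,"dz":0,"rx":0,"ry":0,"rz":0,"gripper":0},{"dx":0,"dy":-0.006,"dz":0,"rx":0,"ry":0,"rz":0,"gripper":0}]'
python3 m.py 9; python3 m.py 10
```

```text
time: 9.88
tool_pos: [0.475, -0.1539, 0.068]
tool_rot: [-1.571, -0.0, -1.154]
contact_force: [0.3, 0.5, -0.3]
opening: 0.0004
scene [(151.41, 27), (92.18, 28), (33.26, 35), (-86.65, 36), (-26.2, 93)] lattice -0.6000000000000021
top [(-27.53, 33), (32.84, 17), (93.04, 16), (152.28, 15)] lattice -0.7424999999999979
[ 0.18898689 -0.4108287  -0.15227154] 9.975 [ 0.47475538 -0.15381888  0.06749086]
scene [(151.32, 27), (91.92, 27), (32.63, 32), (-87.2, 33), (-26.57, 89)] lattice -0.9799999999999998
top [(-27.68, 31), (32.52, 15), (92.63, 16), (152.15, 14)] lattice -0.995000000000001
[ 0.93548245 -0.04529174  0.10470219] 10.075 [ 0.47474823 -0.15382113  0.06741495]
```

On release the disc got a slight backward drift of about 0.05 rad/s. I'll touch it again lightly, with no sideways preload, and hold until it is still.

```bash
python3 -m creep '[{"dx":0,"dy":0.004,"dz":0,"rx":0,"ry":0,"rz":0,"gripper":0},{"dx":0,"dy":0.0048,"dz":0,"rx":0,"ry":0,"rz":0,"gripper":0},{"dx":0,"dy":0.0048,"dz":0,"rx":0,"ry":0,"rz":0,"gripper":0}]'
```

```text
time: 10.45
tool_pos: [0.4752, -0.1542, 0.0632]
tool_rot: [-1.571, -0.001, -1.154]
contact_force: [-1.3, -1.2, 6.3]
opening: 0.0007
```

```bash
python3 m.py 11; python3 -m creep '[{"dx":0,"dy":0,"dz":0,"rx":0,"ry":0,"rz":0,"gripper":0},{"dx":0,"dy":0,"dz":0,"rx":0,"ry":0,"rz":0,"gripper":0},{"dx":0,"dy":-0.0001,"dz":0,"rx":0,"ry":0,"rz":0,"gripper":0},{"dx":0,"dy":-0.0002,"dz":0,"rx":0,"ry":0,"rz":0,"gripper":0},{"dx":0,"dy":-0.0003,"dz":0,"rx":0,"ry":0,"rz":0,"gripper":0},{"dx":0,"dy":-0.0004,"dz":0,"rx":0,"ry":0,"rz":0,"gripper":0},{"dx":0,"dy":-0.0004,"dz":0,"rx":0,"ry":0,"rz":0,"gripper":0}]'; python3 m.py 12
```

```text
scene [(151.15, 25), (91.49, 27), (-149.2, 12), (32.14, 32), (-87.7, 31), (-27.01, 92)] lattice -1.5883333333333305
top [(-28.06, 34), (32.46, 17), (92.32, 15), (151.97, 15)] lattice -1.2275000000000036
[-0.7505946  -0.65317957  6.05403092] 10.55 [ 0.47522966 -0.15425407  0.06326668]
time: 11.42
tool_pos: [0.475, -0.1539, 0.0633]
tool_rot: [-1.571, -0.0, -1.154]
contact_force: [-0.2, -1.0, 4.3]
opening: 0.0004
scene [(150.22, 27), (91.02, 30), (-149.44, 12), (31.95, 32), (-87.57, 32), (-27.41, 89)] lattice -1.9383333333333332
top [(-28.31, 33), (32.35, 16), (91.93, 16), (151.81, 16)] lattice -1.4549999999999992
[-1.55128422e-01 -8.64054495e-04  3.32636178e+00] 11.525 [ 0.47497859 -0.15390613  0.06326678]
```

Still about 3 N of contact; I'll continue the gentle release.

```bash
python3 -m creep '[{"dx":0,"dy":-0.0001,"dz":0,"rx":0,"ry":0,"rz":0,"gripper":0},{"dx":0,"dy":-0.0002,"dz":0,"rx":0,"ry":0,"rz":0,"gripper":0},{"dx":0,"dy":-0.0003,"dz":0,"rx":0,"ry":0,"rz":0,"gripper":0},{"dx":0,"dy":-0.0004,"dz":0,"rx":0,"ry":0,"rz":0,"gripper":0},{"dx":0,"dy":-0.0005,"dz":0,"rx":0,"ry":0,"rz":0,"gripper":0},{"dx":0,"dy":-0.0006,"dz":0,"rx":0,"ry":0,"rz":0,"gripper":0},{"dx":0,"dy":-0.0008,"dz":0,"rx":0,"ry":0,"rz":0,"gripper":0},{"dx":0,"dy":-0.0012,"dz":0,"rx":0,"ry":0,"rz":0,"gripper":0},{"dx":0,"dy":-0.004,"dz":0,"rx":0,"ry":0,"rz":0,"gripper":0}]'; python3 m.py 13
python3 -m creep '[{"dx":0,"dy":0,"dz":0,"rx":0,"ry":0,"rz":0,"gripper":0},{"dx":0,"dy":0,"dz":0,"rx":0,"ry":0,"rz":0,"gripper":0},{"dx":0,"dy":0,"dz":0,"rx":0,"ry":0,"rz":0,"gripper":0},{"dx":0,"dy":0,"dz":0,"rx":0,"ry":0,"rz":0,"gripper":0},{"dx":0,"dy":0,"dz":0,"rx":0,"ry":0,"rz":0,"gripper":0}]';python3 m.py 14
```

```text
time: 12.65
tool_pos: [0.4749, -0.1539, 0.0673]
tool_rot: [-1.571, 0.0, -1.154]
contact_force: [0.3, 0.5, 0.2]
opening: 0.0006
scene [(150.12, 26), (91.0, 28), (-150.01, 10), (31.72, 35), (-88.25, 36), (-27.65, 90)] lattice -2.245000000000001
top [(-28.84, 34), (31.85, 18), (91.73, 17), (151.48, 17)] lattice -1.8449999999999998
[-0.17097812 -0.12592052 -0.29900355] 12.75 [ 0.47520682 -0.1540176   0.06766553]
time: 13.38
tool_pos: [0.475, -0.1539, 0.0673]
tool_rot: [-1.571, -0.0, -1.154]
contact_force: [0.2, 0.5, -0.2]
opening: 0.0005
scene [(150.19, 26), (90.97, 29), (-149.86, 10), (31.73, 36), (-88.38, 34), (-27.65, 90)] lattice -2.233333333333338
top [(-28.76, 33), (31.75, 17), (91.89, 18), (151.48, 17)] lattice -1.8100000000000032
[ 0.37292536 -0.14695019 -0.30081537] 13.475 [ 0.47497955 -0.15391697  0.06731743]
```

The disc is standing still 2° (4 mm) from the pointer with the finger off. Next I'll retreat upward and to the side.

```bash
python3 -m creep '[{"dx":0,"dy":-0.02,"dz":0,"rx":0,"ry":0,"rz":0,"gripper":0},{"dx":0,"dy":-0.07,"dz":0,"rx":0,"ry":0,"rz":0,"gripper":0},{"dx":0,"dy":-0.12,"dz":0,"rx":0,"ry":0,"rz":0,"gripper":0},{"dx":0.01,"dy":-0.165,"dz":-0.02,"rx":0,"ry":0,"rz":0,"gripper":0},{"dx":0.04,"dy":-0.18,"dz":-0.05,"rx":0,"ry":0,"rz":0,"gripper":0},{"dx":0.08,"dy":-0.18,"dz":-0.09,"rx":0,"ry":0,"rz":0,"gripper":0},{"dx":0.12,"dy":-0.18,"dz":-0.13,"rx":0,"ry":0,"rz":0,"gripper":0},{"dx":0.15,"dy":-0.18,"dz":-0.16,"rx":0,"ry":0,"rz":0,"gripper":0},{"dx":0.15,"dy":-0.18,"dz":-0.16,"rx":0,"ry":0,"rz":0,"gripper":0},{"dx":0.15,"dy":-0.18,"dz":-0.16,"rx":0,"ry":0,"rz":0,"gripper":0},{"dx":0.15,"dy":-0.18,"dz":-0.16,"rx":0,"ry":0,"rz":0,"gripper":0}]'; python3 m.py 15
```

```text
time: 14.85
tool_pos: [0.3899, -0.3547, 0.2474]
tool_rot: [-1.571, 0.0, -1.153]
contact_force: [-0.3, 0.8, -0.2]
opening: 0.0005
scene [(150.08, 27), (91.03, 31), (-149.02, 29), (31.75, 32), (-88.22, 34), (-27.63, 91)] lattice -2.0683333333333356
top [(-28.73, 34), (31.69, 16), (-88.92, 19), (91.78, 17), (151.48, 17), (-148.96, 19)] lattice -2.0100000000000047
[ 0.34859903 -0.22474395  0.43287032] 14.95 [ 0.38993575 -0.35488229  0.24750234]
```

View pics/scene_15.png

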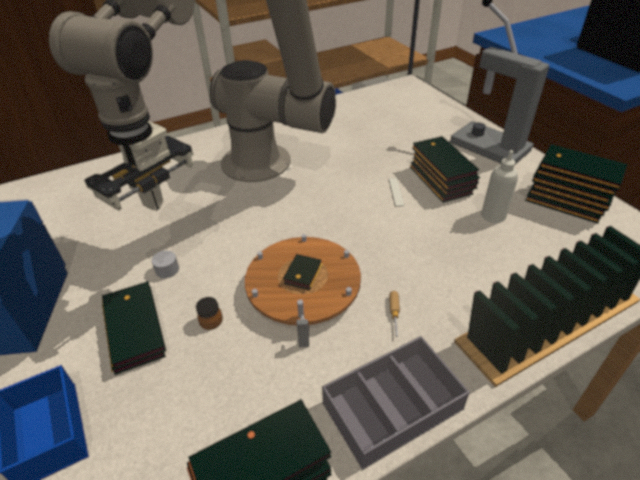

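View pics/top_15.png

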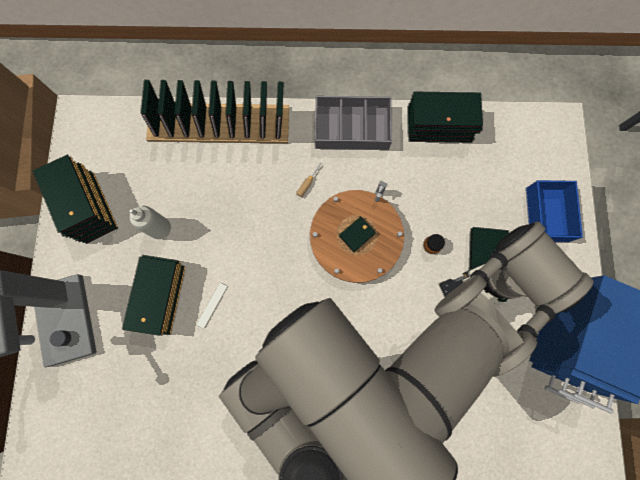

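In both pictures the tall peg (scene 301,308; top about 380,196) stands at the pointer. The wallet is still on the disc, the other objects are where they were, and the arm is clear. I'm handing it in.

```bash
python3 -c "
from cell import robot; print(robot.hand_in())"
```

```text
the job is handed in; nothing more can be done
None
```

The job is handed in. The tall peg stands about 2° (4 mm) short of the pointer, and the disc was still over the last 1.5 s or so of measurements from both cameras. I pushed the tall peg to about 2.1 rad/s anticlockwise, and it ran freely past the pointer once. On the second pass I braked the disc with a fingertip pressed on the bare ring; the highest force I read was 27 N. The whole job took about 15 s.

Three things did not go cleanly:
- **First stop:** the brake left the peg about 0.14–0.16 rad (16–19 mm) short of the pointer, nearly at the 20 mm limit. With the fingertip still pressing, I crept the disc forward until the peg was about 1 mm from the pointer.
- **Lifting off:** when I raised the finger, the disc drifted slowly backwards at about 0.05 rad/s. I touched it again lightly until it was still and let go gradually; that is how it ended 4 mm off.
- **Measurement error:** the two cameras differed by up to about 0.5° (1 mm) on the peg's angle.

In the last pictures the wallet is on the disc, the other objects look unmoved, and the arm is clear with no contact force.

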